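# Seat the slicing disc of a food processor

## Task

The slicing disc in the food processor's bowl is not seated: it stands on top of the three drive pins. Push it round by one of its finger ribs with a fingertip, either way, until its notches drop over the pins, then press its hub down with the fingertips until it snaps fully home, flat on the drive plate, and take the hand away. Do not pick the disc up, do not force it down while it is still on top of the pins, and leave everything else on the worktop where it is.

Things in the scene. Friction and masses are not known exactly. Their poses are not given: they have to be found in the camera images.
- slicing_disc: the slicing disc, level in the processor's clear bowl, round the spindle, standing on the drive pins. Steel plate 150 mm across, 3 mm thick, on a black hub 76 mm across, 28 mm high, with a boss 44 mm across, 38 mm high; 0.16 kg. Origin on its axis at the hub's underside, z up, x to a notch. The plate's top is 7 mm above the origin; low blades on it, beside the notches, rise 5 mm more
- hub_top (a point): centre of the flat top of the hub's boss, 38 mm above the disc's origin: the place to press. A hole 20 mm across, for the shaft, is in its middle, so press across it with closed fingertips or on both sides of it
- notch (a point): middle of one of three notches, at the hub's rim height (28 mm above the disc's origin), 28 mm from the axis. They lie at 0, 120 and 240 degrees about z from the disc's x axis, 11.5 mm wide, open at the hub's rim, cut through its full height and in to 22 mm from the axis
- rib_end (a point): top of one of three black finger ribs, 60 mm from the axis. They lie at 60, 180 and 300 degrees from the disc's x axis and run out along the plate from the hub to 68 mm from the axis: 10 mm thick, from the plate up to 23 mm above the disc's origin. The disc turns easily by them (under 1 N), either way, until the notches meet the pins
- drive_seat (a point): the disc's seat: on the drive spindle's axis, on top of its flat drive plate (72 mm across), 172 mm above the worktop; z up, x to a pin. The shaft, 18 mm thick, ends 35 mm above. While the disc is on the pins its origin is 14.5 mm above this point; with pins in notches it drops about 3 mm by itself onto sprung balls; pressed with about 12 N it snaps home, origin on this point
- pin_top (a point): top centre of one of the three steel drive pins, 8 mm thick, round-topped, 14.5 mm high, 28 mm from the axis at 0, 120 and 240 degrees from the seat's x axis. Red lines on the spindle's end, seen down the hub's hole, point to the pins. Pins enter the notches when the x axes of disc and seat agree within about 4 degrees, modulo 120
- spindle (a joint): angle of the drive spindle in the processor, rad, growing anticlockwise from above. It is geared and stiff (0.5 N m): it stays put while the disc turns on the pins, and yields only if the disc is pushed on after the pins are in the notches
- processor: the food processor, fixed: white motor base 200 x 190 mm, origin at the centre of its underside, front (dial, buttons) to -x. The clear bowl stands on it, on the spindle's axis: rim 212 mm above the worktop, 176 mm across inside, 189 mm outside, black handle at -y out to 140 mm from the axis
- bowl_lid: the processor's clear lid with its feed chute, 192 mm across and 98 mm high, lying on the worktop on the left; origin at the centre of its underside
- sardine_tin: flat silver tin with blue lid, 63 x 105 x 26 mm, at the front right; origin at the centre of its underside
- honey_jar: honey jar with yellow lid, 64 mm across, 98 mm high, front left; origin at the centre of its underside
- pepper_mill: dark wooden pepper mill, 58 mm across, 150 mm high, on the right; origin at the centre of its underside
- spice_jar: spice jar with green cap, 46 mm across, 106 mm high, on the right; origin at the centre of its underside
- oil_bottle: white bottle with blue cap, 65 mm across, 186 mm high, on the right; origin at the centre of its underside
- casserole: white casserole with black knob and handles, 212 x 270 x 142 mm, at the back right, fixed; origin at the centre of its underside
- canister: grey canister with wooden lid, 92 mm across, 125 mm high, at the back, fixed; origin at the centre of its underside

How it is judged:
By the outcome, as a careful person would: the job done as asked, in the order asked, and still so for the second after the job is handed in, with the robot touching nothing.
It also fails if it takes over 34 s, if anything falls off the work surface, if the arm or the gripper's body presses on something with over 40 N, if the wrist force passes 120 N, or if a joint passes its speed limit or range.

## Robot

A 6-joint arm with a two-finger parallel gripper is mounted at the origin on a cart in front of the work surface, level with it; the furniture and walls round the work are solid. World frame = base frame: x ahead of the robot, y to its left, z up, the work surface at z = 0. Lengths are in m, angles in rad, forces in N, time in s.
With the tool pointing down it reaches from about 0.3 to 0.875 m from the base axis. Payload 6.4 kg.
Tool frame: the origin (TCP) lies midway between the tips of the shut fingers; the grasp point (between the pads) lies 19 mm behind it; z points along the fingers, y is the line along which they close (so a half turn about z gives the same grasp; the last joint's range is limited). The gripper opens to 85 mm and grips with 20 to 120 N. Pads are 22 mm wide; open, the fingers measure 114 mm over their backs; the gripper's body (76 mm by 85 mm) begins 54 mm behind the grasp point. The pads swing forward as they close: fully open they stand 13 mm farther back than shut.
Start: joints at [-1.407, 0.181, 1.607, -0, 1.354, -0.206], TCP at [0.208, -0.536, 0.231] pointing down, gripper open.
Joint ranges: [-2.99, 2.99], [-0.89, 2.07], [0.3, 2.58], [-1.14, 4.28], [0, 2.63], [-3.12, 3.12]. Speed limits (rad/s): [2.57, 2.57, 3.01, 3.14, 3.14, 3.14].

## Interface

Orientations are given as a unit quaternion [w, x, y, z].
In Python, from bench import ctrl gives the robot as it stands. The module is installed in compiled form; this text tells all that it offers.
- The arm moves only by the tool move_arm, never from a script. Its argument "plan" is one flat list of numbers, 6 for each row, row after row: the shift along the world's x, y, z in units of 50 mm (1.0 is 50 mm), then the turn, a rotation vector about the world's x, y, z in rad. A call has 1 to 10 rows; each row is the pose to reach, as a shift and turn from the pose commanded when the call began; what a row does not reach only later rows make up. A row lasts 1/8 s, in which the tool goes at most 62.5 mm and 10.7 degrees, less where a joint would pass 70% of its speed; a pose out of reach is approached as far as the arm can. A call with a gripper value outside its range is refused whole. "grip" is the finger opening in mm, from 0 to 85.4, set as the call begins (left out, the last holds). The fingers move at their own pace and stop on an object; the grip force is fixed at half the most. Time passes only in rows, so rows that repeat a pose let the fingers close. It gives the time, the measured TCP pose, the force, the opening and the grip force at its end, in the units of the state.
- ctrl.get_obs(): the state, without advancing time (a new reading comes with each control period).
- ctrl.camera(name): name is "scene" or "side" or "wrist"; returns a dict with "pixels" (480x640x3 uint8, red, green, blue), "fx", "fy", "cx", "cy" (pixels), "origin" and "attitude" of the camera in the world. Camera axes: x right, y down, z forward; pixel columns grow to the right and rows downward; lengths in m; the calibration is good to about 2 mm. A picture is of the moment at which its call begins. There is no depth.
- ctrl.hand_in(): hands the job in; it is judged then, once.
The state is a dict: "time_s": time; "q": joint angles; "dq": joint speeds; "joint_efforts": joint torques, N m; "eef_pos": TCP position; "eef_rot": TCP orientation; "wrist_force": force on the tool from outside, world axes, zero at the start; "torque": the same for the moment, N m; "opening": opening from 0.0 (shut) to 1.0 (fully open); "grasp_force": force on a finger pad.
Only numpy, scipy, OpenCV 4.12 (cv2) and the standard library are available. Lean on these libraries where they do the work, as an engineer would, in place of code of your own. Each camera call takes 0.05 s, during which the arm holds its last target. There are 200 camera calls.

## Working session

There is one attempt and no reset: what is moved stays moved. The work goes in short steps, Python scripts to look and compute and a tool call to move; the robot and the scene stay as the last step left them, time stands still between calls to the robot, and variables do not carry over. Pictures are saved under pics/ and viewed, at most 10 in all, crops included, and the job is handed in when it is done.

Besides the shell and the picture viewer there is one more tool, called after "Emit:" as name(argument=value, ...), one argument or row to a line, values as JSON. move_arm: Moves the arm, as the interface text tells. Its arguments: {"type":"object","properties":{"plan":{"type":"array"},"grip":{"type":"number"}},"required":["plan"]}

```bash
mkdir -p pics
cat > h.py <<'E'
from bench import ctrl
import cv2, numpy as np
from scipy.spatial.transform import Rotation as R
def cam(n,f=None):
    c=ctrl.camera(n)
    if f: cv2.imwrite('pics/'+f,c['pixels'][:,:,::-1])
    return c
def Rm(c):
    a=np.array(c['attitude'],float)
    return a if a.shape==(3,3) else R.from_quat(a[[1,2,3,0]]).as_matrix()
def ray(c,u,v):
    d=Rm(c)@np.array([(u-c['cx'])/c['fx'],(v-c['cy'])/c['fy'],1]); return np.array(c['origin']),d
def onz(c,u,v,z):
    o,d=ray(c,u,v); return o+d*(z-o[2])/d[2]
def proj(c,p):
    q=Rm(c).T@(np.array(p)-c['origin']); return np.array([c['fx']*q[0]/q[2]+c['cx'],c['fy']*q[1]/q[2]+c['cy']])
E
python3 - <<'E'
from h import *
o=ctrl.get_obs(); print(o)
for n in('scene','side','wrist'):
    c=cam(n,n+'0.png'); print(n,c['fx'],c['origin'],c['attitude'])
E
```

```text
{'time_s': 0.0, 'q': array([-1.40726694e+00,  1.81548930e-01,  1.60802425e+00,  1.42831857e-05,
        1.35381602e+00, -2.06317038e-01]), 'dq': array([ 0.00049944, -0.00138811, -0.0015287 , -0.0021494 , -0.00052911,
        0.00059736]), 'joint_efforts': array([ 1.96134365e-04, -4.44872582e+01, -3.51343524e+01, -1.72052792e-04,
        9.24592634e-03,  2.98722242e-06]), 'eef_pos': array([ 0.20776391, -0.53554568,  0.23037188]), 'eef_rot': array([-8.97913818e-04,  9.82950260e-01,  1.83869464e-01,  2.61870923e-05]), 'wrist_force': array([-0.24773804, -0.23450905, -0.35142575]), 'torque': array([-0.03934797,  0.0092991 , -0.01642221]), 'grasp_force': 0.0, 'opening': 0.9988128681555413}
scene 513.9410176682827 [0.01759337 1.10220591 0.68511628] [ 0.10979756 -0.17487795  0.81965769 -0.53434396]
side 479.69778402056977 [-0.08339835 -0.89062261  0.60397554] [-0.53377004  0.7871088  -0.26243573  0.16333021]
wrist 416.02826933361894 [ 0.28003891 -0.50660098  0.37268603] [ 0.12759201  0.81551149 -0.55756689 -0.08820686]
```

View pics/scene0.png

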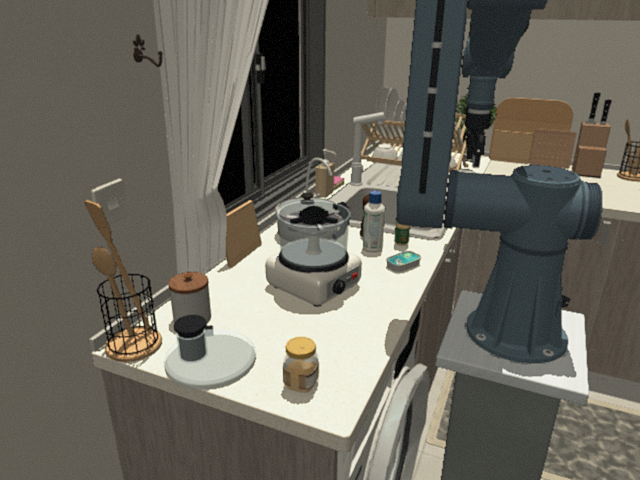

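View pics/side0.png

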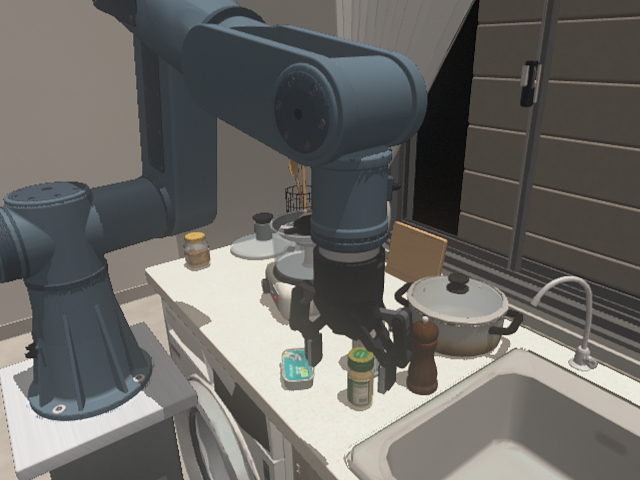

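The scene view shows the processor with its bowl at about (313,255). The side view shows the bowl mostly hidden behind the gripper. I'll cast the bowl centre ray and work out where the wrist camera needs to go.

Run:
```python
from h import *
c=cam('scene')
for u,v in((314,250),(278,255),(349,255),(314,268)): print(onz(c,u,v,.21))
w=cam('wrist'); o=ctrl.get_obs(); q=o['eef_rot']; T=R.from_quat(q[[1,2,3,0]]).as_matrix()
print('cam in tool',T.T@(w['origin']-o['eef_pos']), T.T@Rm(w)); print(T)
```

```text
[0.42626454 0.19053922 0.21      ]
[0.48509352 0.24451492 0.21      ]
[0.34905436 0.18211388 0.21      ]
[0.3918125  0.26703542 0.21      ]
cam in tool [ 0.07793322 -0.00120592 -0.1420682 ] [[ 1.30427768e-03 -9.51801265e-01 -3.06712652e-01]
 [ 9.99999111e-01  1.32693610e-03  1.34644160e-04]
 [ 2.78833608e-04 -3.06712555e-01  9.51802149e-01]]
[[ 9.32386923e-01  3.61461758e-01 -1.53663513e-04]
 [ 3.61461758e-01 -9.32386572e-01  8.23885400e-04]
 [ 1.54529269e-04 -8.23723456e-04 -9.99999649e-01]]
```

Emit:
move_arm(
  plan=[0.5,0.5,0.8,0,0,0,1,1.4,1.4,0,0,0,1.5,2.4,1.9,0,0,0,2,3.4,2.2,0,0,0,2.5,4.5,2.2,0,0,0,3,5.6,2.2,0,0,0,3.4,6.7,2.2,0,0,0,3.6,7.9,2.2,0,0,0,3.6,9.1,2.2,0,0,0,3.6,10.2,2.2,0,0,0],
  grip=0,
)

```text
time_s: 1.5
eef_pos: [0.3875, -0.0241, 0.3414]
eef_rot: [0.0, 0.983, 0.184, 0.0]
wrist_force: [1.1, -0.3, -0.8]
opening: -0.001
grasp_force: 0.0
```

Emit:
move_arm(
  plan=[-0.2,1.1,0,0,0,0,-0.4,2.1,0,0,0,0,-0.6,3.1,0,0,0,0,-0.8,4.1,0,0,0,0,-0.8,4.1,0,0,0,0,-0.8,4.1,0,0,0,0],
)

```text
time_s: 2.25
eef_pos: [0.3478, 0.1786, 0.3412]
eef_rot: [0.0, 0.983, 0.184, -0.0]
wrist_force: [0.5, 0.1, -0.3]
opening: -0.003
grasp_force: 0.0
```

Run:
```python
from h import *
c=cam('wrist','w1.png'); print(ctrl.get_obs()['eef_pos'],c['origin'])
```

```text
[0.34804384 0.17806791 0.34118021] [0.42002415 0.20798685 0.48336444]
```

View pics/w1.png

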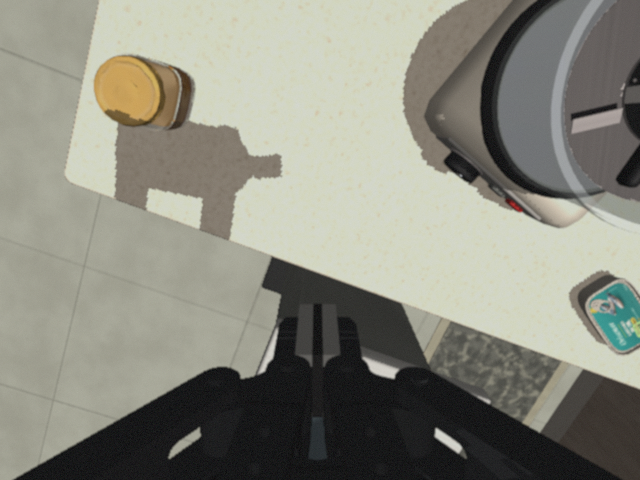

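The wrist view shows the honey jar at left and the tin at lower right. The bowl is cut off at the right edge, with the hub near (635,110), so my rough centre estimate was off. I'll compute the hub's position from this view.

Run:
```python
from h import *
c=cam('wrist'); print(onz(c,638,100,.22)); s=cam('scene'); print(proj(s,onz(c,638,100,.22)))
```

```text
[0.495071   0.03023158 0.22      ]
[315.27534192 215.78881707]
```

Run:
```python
from h import *
c=cam('wrist'); s=cam('scene'); print(Rm(c),Rm(s),s['cx'],s['cy'],c['cx'],c['cy'],s['fy'],c['fy'])
p=onz(c,130,90,.098);print(p,proj(s,p), onz(s,300,346,.098))
p=onz(c,605,315,.026);print(p,proj(s,p), onz(s,403,260,.026))
cc=s['pixels'][150:320,220:460,::-1]; cv2.imwrite('pics/sc.png',cv2.resize(cc,None,fx=3,fy=3,interpolation=cv2.INTER_CUBIC))
```

```text
[[ 3.60385358e-01 -8.87813787e-01 -2.86197612e-01]
 [-9.32803486e-01 -3.42929672e-01 -1.10801160e-01]
 [ 2.25143947e-04  3.06897246e-01 -9.51742628e-01]] [[-0.9147244  -0.16934078  0.36688279]
 [-0.40401944  0.36778847 -0.83755593]
 [ 0.00689712 -0.91436062 -0.40484205]] 318.0745918300426 236.09366691885387 317.16010048054864 243.97195713510044 513.9410176682827 416.02826933361894
[0.3772978  0.36442941 0.098     ] [299.85861374 342.55596663] [0.37227409 0.3742542  0.098     ]
[ 0.32476173 -0.20765115  0.026     ] [402.89102825 260.07583948] [ 0.32460605 -0.2082582   0.026     ]
```

View pics/sc.png

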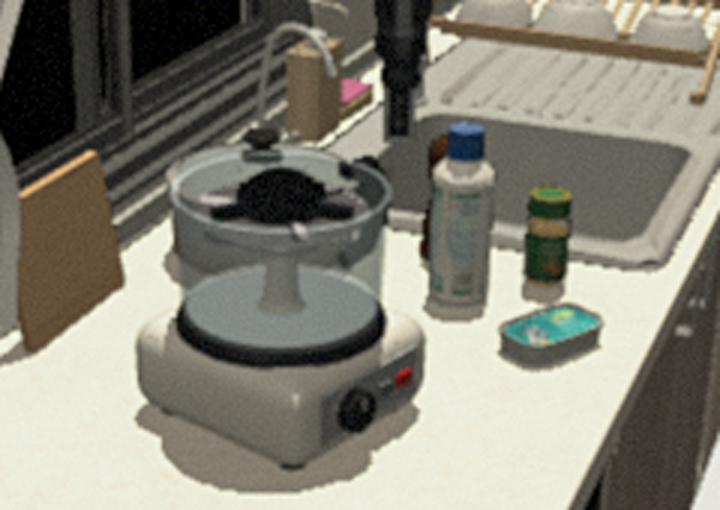

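The crop shows the disc and hub high in the clear bowl, at scene pixel (314,213). That agrees with the wrist ray, giving a hub near (0.495, 0.030). I'll move the camera over it.

Emit:
move_arm(
  plan=[0.4,-0.9,0,0,0,0,0.8,-1.9,0,0,0,0,1.2,-2.8,0,0,0,0,1.5,-3.5,0,0,0,0,1.5,-3.5,0,0,0,0,1.5,-3.5,0,0,0,0],
)

```text
time_s: 3.25
eef_pos: [0.4226, 0.0036, 0.3412]
eef_rot: [-0.0, 0.983, 0.183, -0.0]
wrist_force: [0.7, 0.7, -0.5]
opening: -0.001
grasp_force: 0.0
```

Run:
```python
from h import *
c=cam('wrist','w2.png'); print(ctrl.get_obs()['eef_pos'],c['origin'])
```

```text
[0.42253437 0.00412951 0.34125836] [0.49494202 0.03269086 0.48332139]
```

View pics/w2.png

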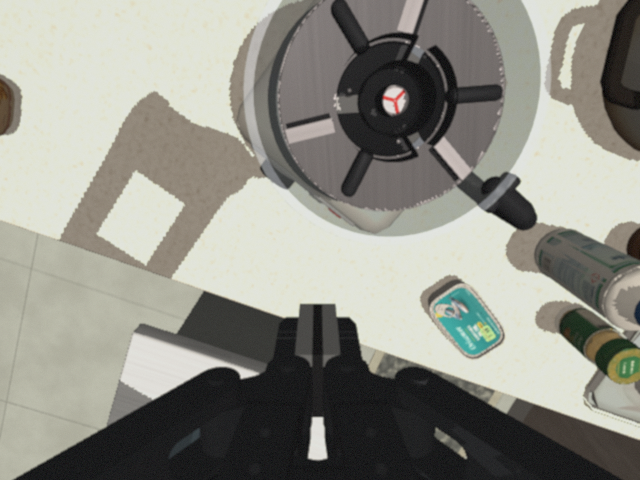

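The disc is clear here. The hub is centred at about (397,97), with black ribs near (497,93), (350,190) and (345,10), and the red spindle Y is visible down the hole. I'll rectify onto the plane shared by the rib tops and shaft end (about 0.208).

```bash
cat >> h.py <<'E'
def rect(c,z,cx,cy,half=.08,n=640):
    # top-down: x world right, y world up
    g=np.array([proj(c,(cx+a*half,cy+b*half,z)) for a,b in((-1,1),(1,1),(1,-1),(-1,-1))],np.float32)
    H=cv2.getPerspectiveTransform(np.array([(0,0),(n,0),(n,n),(0,n)],np.float32),g)
    return cv2.warpPerspective(c['pixels'],H,(n,n),flags=cv2.INTER_CUBIC|cv2.WARP_INVERSE_MAP)
E
python3 - <<'E'
from h import *
c=cam('wrist'); p=onz(c,397,98,.208); print(p)
im=rect(c,.208,p[0],p[1],n=590); cv2.imwrite('pics/r1.png',im[:,:,::-1])
E
```

```text
[ 0.5194165  -0.01052311  0.208     ]
```

View pics/r1.png

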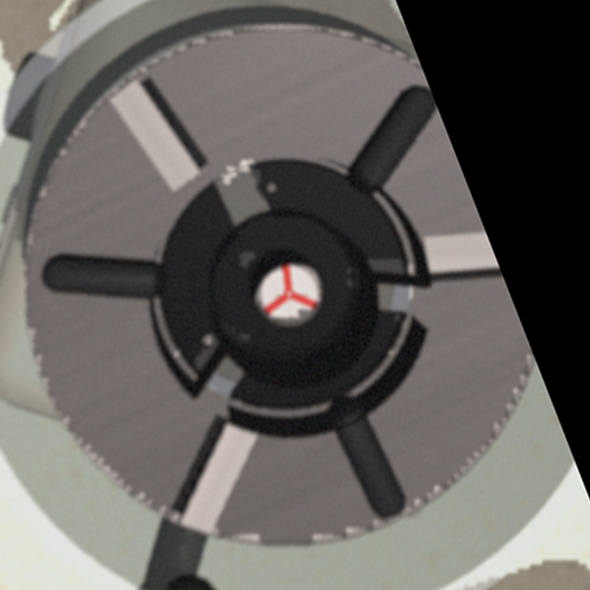

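The rectified view shows the ribs at about 176, 296 and 56° and the shaft centre at (289,294). The red lines point to about 99, 219 and 339°. I'll refine those angles numerically.

```bash
cat >> h.py <<'E'
def phase3(w,r,ph,r0,r1):
    m=(r>r0)&(r<r1); return np.degrees(np.angle((w*np.exp(3j*ph))[m].sum()))/3
def measure(c,zr=.2095,zs=.207,guess=None,show=None):
    n=800;half=.08;k=2*half/n
    def grid(z,g):
        im=rect(c,z,g[0],g[1],half,n).astype(float)
        yy,xx=np.mgrid[:n,:n]; return im,(xx-n/2+.5)*k,-(yy-n/2+.5)*k
    g=np.array(guess)
    for _ in range(3):
        im,X,Y=grid(zs,g); red=np.clip(im[:,:,0]-im[:,:,1:].max(2)-40,0,None); red[np.hypot(X,Y)>.009]=0
        d=np.array([(red*X).sum(),(red*Y).sum()])/red.sum(); g=g+d
    im,X,Y=grid(zs,g); red=np.clip(im[:,:,0]-im[:,:,1:].max(2)-40,0,None)
    pin=phase3(red,np.hypot(X,Y),np.arctan2(Y,X),.003,.009)
    im,X,Y=grid(zr,g); r=np.hypot(X,Y);ph=np.arctan2(Y,X)
    dark=(im.max(2)<75)*(im.max(2)>0)*1.0
    ribs=[]
    prof,e=np.histogram(np.degrees(ph)%360,360,(0,360),weights=dark*((r>.050)&(r<.064)))
    tot,_=np.histogram(np.degrees(ph)%360,360,(0,360),weights=((r>.050)&(r<.064))*1.)
    f=prof/tot
    return g,pin,f
E
python3 - <<'E'
from h import *
c=cam('wrist'); g,pin,f=measure(c,guess=(.5178,-.0102)); print(g,'pin',pin%120)
print([(i,round(v,1)) for i,v in enumerate(f) if v>.3])
print(ctrl.get_obs()['q'])
E
```

```text
[ 0.51783881 -0.01042227] pin 96.84200059091248
[(5, np.float64(0.4)), (6, np.float64(0.5)), (51, np.float64(0.6)), (52, np.float64(1.0)), (53, np.float64(1.0)), (54, np.float64(1.0)), (55, np.float64(1.0)), (56, np.float64(1.0)), (57, np.float64(1.0)), (58, np.float64(1.0)), (59, np.float64(1.0)), (60, np.float64(1.0)), (61, np.float64(0.7)), (122, np.float64(0.6)), (123, np.float64(1.0)), (124, np.float64(0.9)), (169, np.float64(0.8)), (170, np.float64(1.0)), (171, np.float64(1.0)), (172, np.float64(1.0)), (173, np.float64(1.0)), (174, np.float64(1.0)), (175, np.float64(1.0)), (176, np.float64(1.0)), (177, np.float64(1.0)), (178, np.float64(1.0)), (179, np.float64(0.5)), (240, np.float64(0.6)), (241, np.float64(1.0)), (242, np.float64(1.0)), (243, np.float64(0.6)), (290, np.float64(0.4)), (291, np.float64(0.9)), (292, np.float64(1.0)), (293, np.float64(1.0)), (294, np.float64(1.0)), (295, np.float64(1.0)), (296, np.float64(1.0)), (297, np.float64(1.0)), (298, np.float64(1.0)), (299, np.float64(0.9)), (300, np.float64(0.3))]
[-2.71772144e-01 -2.53891175e-01  1.80866862e+00  1.63577929e-04
  1.58660717e+00  9.28166055e-01]
```

Emit:
move_arm(
  plan=[0.2,-0.2,-0.4,0,0,-0.15,0.4,-0.4,-0.8,0,0,-0.3,0.6,-0.6,-1.2,0,0,-0.45,0.8,-0.74,-1.6,0,0,-0.59,0.8,-0.74,-1.6,0,0,-0.59,0.8,-0.74,-1.6,0,0,-0.59],
)

```text
time_s: 4.15
eef_pos: [0.4628, -0.0325, 0.2621]
eef_rot: [0.0, 0.994, -0.108, 0.0]
wrist_force: [-0.9, 1.5, -0.0]
opening: -0.002
grasp_force: 0.0
```

Run:
```python
from h import *
c=cam('wrist'); print(c['origin'])
p=proj(c,(.5178,-.0104,.207)); print(p)
im=rect(c,.207,.5178,-.0104,n=590); cv2.imwrite('pics/w3.png',np.hstack([im[:,:,::-1]]))
for zs in(.202,.207,.212):
  g,pin,f=measure(c,zs=zs,guess=(.5178,-.0102)); print(zs,g,'pin',pin%120)
i=np.where(f>.5)[0]; print([(s[0],s[-1]) for s in np.split(i,np.where(np.diff(i)>1)[0]+1)])
```

```text
[ 0.53847365 -0.04848282  0.40435454]
[247.72206879 173.18776019]
0.202 [ 0.51716084 -0.0093469 ] pin 96.99550668559604
0.207 [ 0.51769027 -0.01031666] pin 96.99161617362101
0.212 [ 0.51821832 -0.01128486] pin 96.9932875483697
[(np.int64(1), np.int64(3)), (np.int64(49), np.int64(59)), (np.int64(123), np.int64(125)), (np.int64(171), np.int64(180)), (np.int64(245), np.int64(246)), (np.int64(291), np.int64(299))]
```

View pics/w3.png

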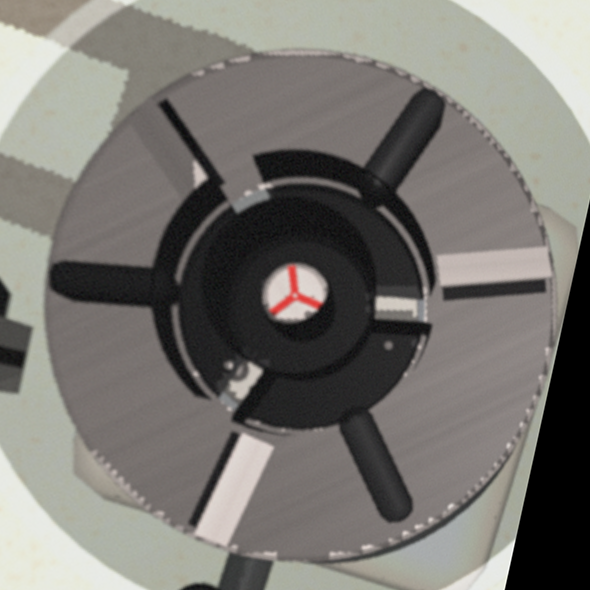

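Both views agree at z = 0.207, so the axis is at (0.5178, -0.0104). The pins are at 97.0° and the notches at 115.3° (mod 120), so the disc must turn about 18° clockwise. I'll go down beside the 175° rib and begin pushing.

Emit:
move_arm(
  plan=[0,0,-0.6,0,0,0,0,0,-1.1,0,0,0,0,0,-1.18,0,0,0,0,0,-1.18,0,0,0,-0.034,0.096,-1.18,0,0,-0.03,-0.056,0.176,-1.18,0,0,-0.06,-0.072,0.256,-1.18,0,0,-0.08,-0.082,0.338,-1.18,0,0,-0.1,-0.082,0.338,-1.18,0,0,-0.1],
)

```text
time_s: 5.32
eef_pos: [0.4589, -0.016, 0.2027]
eef_rot: [-0.0, 0.987, -0.159, 0.0]
wrist_force: [-0.6, 1.0, -0.2]
opening: -0.002
grasp_force: 0.3
```

Run:
```python
from h import *
c=cam('wrist')
g,pin,f=measure(c,guess=(.5178,-.0104)); print(g,'pin',pin%120)
i=np.where(f>.5)[0]; print([(s[0],s[-1]) for s in np.split(i,np.where(np.diff(i)>1)[0]+1)])
im=rect(c,.2095,.5178,-.0104,n=590); cv2.imwrite('pics/w4.png',im[:,:,::-1])
```

```text
[ 0.51738793 -0.0101707 ] pin 97.25801900312572
[(np.int64(45), np.int64(55)), (np.int64(120), np.int64(121)), (np.int64(168), np.int64(189)), (np.int64(194), np.int64(195)), (np.int64(242), np.int64(243)), (np.int64(287), np.int64(295))]
```

View pics/w4.png

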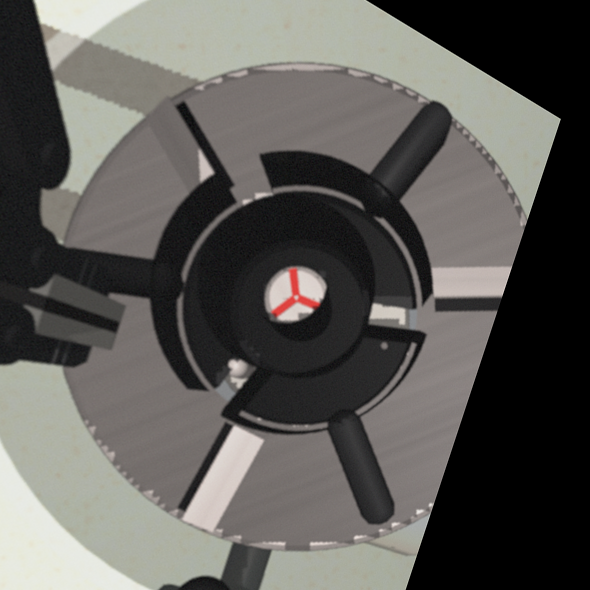

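The view shows the fingertip touching the rib. The disc has turned about 4°, to ribs at 51° (mod 60 frame), so about 14° remains. I'll continue slowly to 13°.

Emit:
move_arm(
  plan=[-0.006,0.07,0,0,0,-0.06,-0.006,0.144,0,0,0,-0.12,-0.004,0.194,0,0,0,-0.16,0,0.236,0,0,0,-0.2,0.004,0.266,0,0,0,-0.22,0.004,0.266,0,0,0,-0.22,0.004,0.266,0,0,0,-0.22],
)

```text
time_s: 6.25
eef_pos: [0.4589, -0.003, 0.2023]
eef_rot: [-0.0, 0.964, -0.267, -0.0]
wrist_force: [0.3, 0.3, 0.4]
opening: -0.002
grasp_force: 0.0
```

Run:
```python
from h import *
c=cam('wrist')
for zr in(.2095,.2065):
  g,pin,f=measure(c,zr=zr,guess=(.5178,-.0104)); print(g,'pin',pin%120)
  i=np.where(f>.5)[0]; print([(s[0],s[-1]) for s in np.split(i,np.where(np.diff(i)>1)[0]+1)])
im=rect(c,.2095,.5178,-.0104,n=590); cv2.imwrite('pics/w5.png',im[:,:,::-1])
```

```text
[ 0.51748299 -0.01021308] pin 97.23264050974548
[(np.int64(28), np.int64(37)), (np.int64(152), np.int64(176)), (np.int64(181), np.int64(182)), (np.int64(226), np.int64(227)), (np.int64(271), np.int64(279))]
[ 0.51748299 -0.01021308] pin 97.23264050974548
[(np.int64(28), np.int64(38)), (np.int64(103), np.int64(104)), (np.int64(151), np.int64(175)), (np.int64(226), np.int64(227)), (np.int64(271), np.int64(279))]
```

View pics/w5.png

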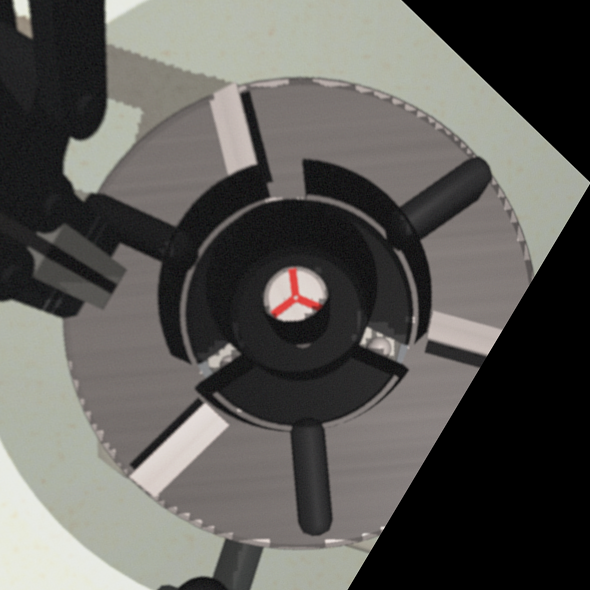

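The view shows the ribs at 34° and 275.5° and the notches about 94°, within the 97° window. The pin heads are visible in the notches at (225,358) and (378,345). The rib tips look slightly shrunken, which suggests the 3 mm drop. I'll back off and lift, then measure the height.

Emit:
move_arm(
  plan=[-0.03,-0.12,0,0,0,0,-0.03,-0.14,0.5,0,0,0,-0.03,-0.4,1.2,0,0,0.18,-0.03,-0.5,1.2,0,0,0.32,-0.03,-0.5,1.2,0,0,0.32,-0.03,-0.5,1.2,0,0,0.32],
)

```text
time_s: 7.05
eef_pos: [0.457, -0.0279, 0.2617]
eef_rot: [-0.0, 0.994, -0.111, -0.001]
wrist_force: [-0.0, -0.6, 0.3]
opening: 0.002
grasp_force: 0.0
```

Run:
```python
from h import *
c=cam('wrist','w6.png'); print(ctrl.get_obs()['eef_pos'],ctrl.get_obs()['eef_rot'])
old=cv2.imread('pics/w3.png')[:,:,::-1]
for zr in(.2095,.2065):
  g,pin,f=measure(c,zr=zr,guess=(.5178,-.0104)); print(g,'pin',pin%120)
  i=np.where(f>.5)[0]; print([(s[0],s[-1]) for s in np.split(i,np.where(np.diff(i)>1)[0]+1)])
# plate ring: fit steel region outline in rectified views (same plane z=.207)
def fit(im):
    n=im.shape[0]; k=.16/n
    hsv=cv2.cvtColor(np.ascontiguousarray(im),cv2.COLOR_RGB2HSV); v=cv2.GaussianBlur(im.astype(np.float32).mean(2),(0,0),2)
    P=[]
    for a in np.radians(np.arange(0,360,3)):
        r=np.arange(200,290); x=n/2+r*np.cos(a); y=n/2-r*np.sin(a)
        ok=(x<n-2)&(y<n-2)&(x>1)&(y>1)
        if ok.sum()<60: continue
        vv=v[y[ok].astype(int),x[ok].astype(int)]
        if vv.min()<15: continue
        gd=vv[6:]-vv[:-6]; j=gd.argmax()
        if gd[j]>25: P.append((x[ok][j+3],y[ok][j+3]))
    P=np.float32(P)
    for _ in range(4):
        A=np.c_[2*P,np.ones(len(P))]; s=np.linalg.lstsq(A,(P**2).sum(1),rcond=None)[0]; R_=np.sqrt(s[2]+s[0]**2+s[1]**2)
        e=np.abs(np.hypot(*(P-s[:2]).T)-R_); P=P[e<max(3,1.5*np.median(e))]
    return len(P),(s[0]-n/2)*k*1e3,(n/2-s[1])*k*1e3,R_*k*1e3,e.mean()*k*1e3
print('before',fit(old)); new=rect(c,.207,.5178,-.0104,n=590); print('after',fit(new)); print(c['origin'])
```

```text
[ 0.4570342  -0.02777657  0.26168225] [-1.54652638e-04  9.93825324e-01 -1.10954299e-01 -5.87527409e-04]
[ 0.51744922 -0.01021815] pin 97.19524795378382
[(np.int64(28), np.int64(37)), (np.int64(102), np.int64(103)), (np.int64(151), np.int64(160)), (np.int64(226), np.int64(227)), (np.int64(271), np.int64(280)), (np.int64(340), np.int64(342))]
[ 0.51744922 -0.01021815] pin 97.19524795378382
[(np.int64(28), np.int64(38)), (np.int64(102), np.int64(103)), (np.int64(151), np.int64(160)), (np.int64(225), np.int64(226)), (np.int64(271), np.int64(280)), (np.int64(340), np.int64(342))]
before (57, np.float64(1.803910596556507), np.float64(-3.3357083042438576), np.float64(69.86359967899716), np.float64(0.3326418152188909))
after (40, np.float64(1.4238070432038976), np.float64(-3.4492810048571654), np.float64(67.97362364612542), np.float64(0.20926370701283487))
[ 0.53278515 -0.0444489   0.4038231 ]
```

The plate now reads clearly lower than before, and its angle is inside the pin window, so the notches have dropped over the pins. I'll move over the hub with the fingers slightly open to straddle the hole. The contact height will confirm the drop.

Emit:
move_arm(
  plan=[0.6,0.18,0,0,0,0,1.21,0.35,0,0,0,0,1.21,0.35,-0.3,0,0,0,1.21,0.35,-0.6,0,0,0,1.21,0.35,-0.6,0,0,0,1.21,0.35,-0.6,0,0,0],
  grip=18,
)

```text
time_s: 7.85
eef_pos: [0.5175, -0.0106, 0.2324]
eef_rot: [0.0, 0.994, -0.11, -0.0]
wrist_force: [0.3, 0.1, 1.0]
opening: 0.21
grasp_force: 0.0
```

Emit:
move_arm(
  plan=[0,0,-0.06,0,0,0,0,0,-0.1,0,0,0,0,0,-0.1,0,0,0],
)

```text
time_s: 8.22
eef_pos: [0.5179, -0.0105, 0.2273]
eef_rot: [-0.0, 0.994, -0.11, -0.0]
wrist_force: [-0.6, -0.2, 0.9]
opening: 0.209
grasp_force: 0.0
```

Emit:
move_arm(
  plan=[0,0,-0.03,0,0,0,0,0,-0.06,0,0,0,0,0,-0.06,0,0,0],
)

```text
time_s: 8.6
eef_pos: [0.5178, -0.0104, 0.2241]
eef_rot: [-0.0, 0.994, -0.11, -0.0]
wrist_force: [-0.9, -0.2, -0.7]
opening: 0.21
grasp_force: 0.0
```

Emit:
move_arm(
  plan=[0,0,-0.02,0,0,0,0,0,-0.04,0,0,0,0,0,-0.04,0,0,0],
)

```text
time_s: 8.98
eef_pos: [0.5179, -0.0104, 0.2222]
eef_rot: [-0.0, 0.994, -0.11, -0.0]
wrist_force: [-0.1, 0.5, 0.2]
opening: 0.209
grasp_force: 0.0
```

Emit:
move_arm(
  plan=[0,0,-0.02,0,0,0,0,0,-0.03,0,0,0,0,0,-0.03,0,0,0],
)

```text
time_s: 9.35
eef_pos: [0.5179, -0.0104, 0.2207]
eef_rot: [-0.0, 0.994, -0.11, -0.0]
wrist_force: [0.5, 0.1, 0.4]
opening: 0.215
grasp_force: 0.0
```

Emit:
move_arm(
  plan=[0,0,-0.02,0,0,0,0,0,-0.03,0,0,0,0,0,-0.03,0,0,0],
)

```text
time_s: 9.72
eef_pos: [0.5183, -0.0107, 0.2198]
eef_rot: [0.0, 0.994, -0.11, 0.001]
wrist_force: [-0.2, -1.0, 4.1]
opening: 0.217
grasp_force: 2.0
```

Contact is at 0.220, against 0.2245 on the pins, so the disc has dropped. Now I'll press.

Emit:
move_arm(
  plan=[0,0,-0.03,0,0,0,0,0,-0.06,0,0,0,0,0,-0.1,0,0,0,0,0,-0.14,0,0,0],
)

```text
time_s: 10.22
eef_pos: [0.5174, -0.0102, 0.2115]
eef_rot: [-0.0, 0.994, -0.11, -0.001]
wrist_force: [-0.4, -0.2, 0.7]
opening: 0.212
grasp_force: 0.0
```

Emit:
move_arm(
  plan=[0,0,-0.03,0,0,0,0,0,-0.06,0,0,0,0,0,-0.06,0,0,0],
)

```text
time_s: 10.6
eef_pos: [0.5176, -0.0102, 0.2102]
eef_rot: [-0.0, 0.994, -0.11, -0.0]
wrist_force: [-7.0, 1.1, 7.9]
opening: 0.21
grasp_force: 4.4
```

Emit:
move_arm(
  plan=[0,0,-0.02,0,0,0,0,0,-0.04,0,0,0,0,0,-0.04,0,0,0],
)

```text
time_s: 10.98
eef_pos: [0.5177, -0.0102, 0.2101]
eef_rot: [0.0, 0.994, -0.11, -0.0]
wrist_force: [-10.8, 1.8, 21.1]
opening: 0.209
grasp_force: 10.5
```

Emit:
move_arm(
  plan=[0,0,-0.03,0,0,0,0,0,-0.03,0,0,0,0,0,0.3,0,0,0,0,0,1.1,0,0,0,-0.6,-0.18,1.1,0,0,0,-1.21,-0.35,1.1,0,0,0,-1.21,-0.35,1.1,0,0,0,-1.21,-0.35,1.1,0,0,0],
)

```text
time_s: 11.98
eef_pos: [0.458, -0.028, 0.2625]
eef_rot: [-0.0, 0.994, -0.11, 0.0]
wrist_force: [0.9, -0.1, 0.3]
opening: 0.21
grasp_force: 0.0
```

Run:
```python
from h import *
c=cam('wrist'); print(ctrl.get_obs()['eef_pos'],c['origin'])
for zr in(.195,):
  g,pin,f=measure(c,zr=zr,guess=(.5178,-.0104)); print(g,'pin',pin%120)
  i=np.where(f>.5)[0]; print([(s[0],s[-1]) for s in np.split(i,np.where(np.diff(i)>1)[0]+1)])
a=cv2.resize(rect(c,.195,.5178,-.0104,half=.08,n=590),(400,400)); s=cam('scene')['pixels'][180:260,260:370]
b=cv2.resize(cv2.imread('pics/scene0.png')[180:260,260:370,::-1],(400,290)); s=cv2.resize(s,(400,290))
im=np.hstack([np.vstack([a,np.zeros((180,400,3),np.uint8)]),np.vstack([b,s])]); cv2.imwrite('pics/f.png',im[:,:,::-1])
```

```text
[ 0.45812003 -0.02792135  0.26239582] [ 0.53354462 -0.04430091  0.40479323]
[ 0.51780623 -0.01050162] pin 97.05579499734421
[(np.int64(28), np.int64(37)), (np.int64(102), np.int64(103)), (np.int64(151), np.int64(160)), (np.int64(225), np.int64(226)), (np.int64(271), np.int64(280)), (np.int64(340), np.int64(342))]
```

View pics/f.png

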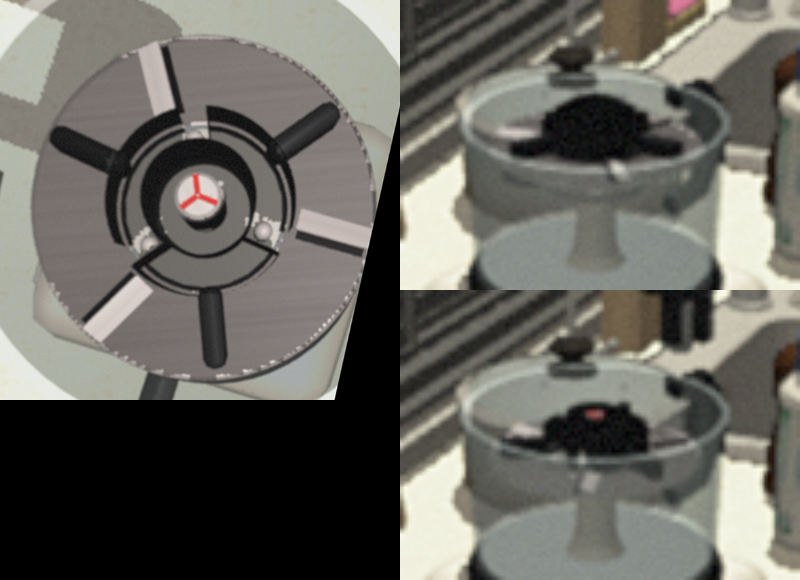

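The final views show the hub much lower in the bowl. The red shaft end now stands almost level with the boss top. Rib-tip scaling puts the rib tops at about 0.1954, where home is 0.195, and the spindle angle is unchanged at 97°. I'll lift clear and hand in.

Emit:
move_arm(
  plan=[-0.5,0,0.8,0,0,0,-1,0,1.6,0,0,0,-1,0,1.6,0,0,0,-1,0,1.6,0,0,0],
)

```text
time_s: 12.58
eef_pos: [0.4078, -0.0279, 0.3419]
eef_rot: [-0.0, 0.994, -0.11, -0.0]
wrist_force: [-0.1, -0.0, 0.1]
opening: 0.209
grasp_force: 0.0
```

```bash
python3 -c "
from h import *
print(ctrl.get_obs()['wrist_force']); print(ctrl.hand_in())"
```

```text
[-0.14834351 -0.00929363  0.09144021]
the job is handed in; nothing more can be done
None
```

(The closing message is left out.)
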